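Snug up a screw eye with a tommy bar

TASK

The screw eye on top of the bolted-down anchor has worked loose. Slide the screwdriver's shaft through the eye's hole and, using it as a tommy bar, turn the eye clockwise (seen from above) until you feel it seat and it is snug, at about 0.28 N m, without overtightening it. Then draw the screwdriver out, lay it in the grey tray and let go; turn the eye only with the screwdriver, never with the gripper itself, and leave everything else where it is.

Things in the scene. Friction and masses are not known exactly. Their poses are not given: they have to be found in the camera images.
- anchor: grey steel plate 100 x 80 x 14 mm bolted to the bench (cannot move), a dark round boss of radius 27 mm, up to 44 mm high, at its middle. Origin: centre of its underside, z up. The eye stands on the boss
- eye: bright steel screw eye on the boss: shoulder disc of radius 17 mm, a neck, a barrel-shaped head with a hole right through. Origin: on its vertical turning axis, at the shoulder's underside, 44 mm above the bench; x along the hole, z up. It is tightened clockwise seen from above and does not visibly sink. A steady friction of about 0.12 N m resists it; it stays where it is left
- eye_shoulder (a point): top of the eye's shoulder disc, on the axis. After 0.3 to 1.1 rad of turning, different each time and not visible, the shoulder meets its seat; from there the torque to turn it grows by about 1.1 N m per rad on top of the friction. Snug is 0.20 to 0.36 N m in all (0.28 is right); above 0.4 N m it is overtightened
- eye_hole (a point): centre of the eye's hole, 72 mm above the bench, on the turning axis; x along the hole (either end may be used). The head is a barrel of radius 12.5 mm, 20 mm long along x. The hole is 12 mm wide: the 6 mm shaft has 3 mm of play to each side and swings about 0.3 rad before it bears on the hole's edges and drives the eye
- screwdriver: slotted screwdriver lying flat, 194 mm long: red handle 27 mm in diameter and 95 mm long, thin steel shaft 6 mm in diameter. Its y axis points from the blade to the handle's end; its long axis lies 12.5 mm above its underside (local z). Origin: 97 mm from either end, at the underside. About 0.08 kg
- driver_handle (a point): middle of the red handle, on the long axis; axes as screwdriver; the handle runs 48 mm either way along y; blade tip 147 mm away toward -y
- driver_shaft (a point): point on the axis of the steel shaft, 92 mm from driver_handle toward the blade (-y); the shaft runs 44 mm from here to the handle and 55 mm to the tip of the blade
- sample_tray: flat grey open tray, 222 mm (x) by 322 mm (y), walls 40 mm high, fixed; origin under its centre
- tray_floor (a point): centre of the tray's inner floor, about 2 mm above the bench; y along the tray's long side
- sample_jar_1: bystander: jar with blue cap, 64 mm wide, 85 mm high; origin under its centre
- moisture_tin_1: bystander: low aluminium tin, 68 mm wide, 38 mm high; origin under its centre
- beaker_250: bystander: clear beaker, 73 mm wide, 93 mm high; origin under its centre
- weight_200: bystander: brass weight, 30 mm wide, 42 mm high; origin under its centre
- lab_timer: bystander: flat white timer, 64 x 64 x 17 mm; origin under its centre
- marker_pen: bystander: pen lying flat, 132 mm long, 19 mm thick; origin under its centre, y along it
Mind the look-alikes: they are no part of the job. What is shaped like the anchor but red is not meant.

How it is judged:
By the outcome, as a careful person would: the job done as asked, in the order asked, and still so for the second after the job is handed in, with the robot touching nothing.
It also fails if it takes over 64 s, if anything falls off the work surface, if the arm or the gripper's body presses on something with over 40 N, if the wrist force passes 120 N, or if a joint passes its speed limit or range.

ROBOT

A 6-joint arm with a two-finger parallel gripper is mounted at the origin on a cart in front of the work surface, level with it; the furniture and walls round the work are solid. World frame = base frame: x ahead of the robot, y to its left, z up, the work surface at z = 0. Lengths are in m, angles in rad, forces in N, time in s.
With the tool pointing down it reaches from about 0.35 to 0.85 m from the base axis. Payload 8.1 kg.
Tool frame: the origin (TCP) lies on the centre line of the jaws, within the pads' length; the fingertips stand robot.finger_overhang ahead of it and the grasp point (between the pads) lies 5 mm behind it (robot.finger_overhang is the distance from the TCP to the fingertips, in m); z points along the fingers, y is the direction in which the jaws open and shut (so a half turn about z gives the same grasp; the last joint's range is limited). The gripper opens to 93 mm and grips with 3 to 60 N. Pads are 15 mm wide; open, the fingers measure 128 mm over their backs; the gripper's body (75 mm by 188 mm) begins 65 mm behind the grasp point.
Start: joints at [-1.266, 0.13, 1.488, -0, 1.523, -0.085], TCP at [0.228, -0.555, 0.233] pointing down, gripper open.
Joint ranges: [-2.96, 2.96], [-0.89, 2.26], [0.02, 2.5], [-1.34, 4.48], [0, 2.73], [-2.66, 2.66]. Speed limits (rad/s): [2.39, 2.39, 2.79, 3.14, 3.14, 3.14].

INTERFACE

Orientations are given as a rotation vector (axis times angle).
In Python, from plant import robot gives the robot as it stands. The module is installed in compiled form; this text tells all that it offers.
- The arm moves only by the tool carry_out, never from a script. Its argument "commands" is a list that holds one entry, the list of rows, each a list of 4 numbers: the shift along the tool's x, y, z in cm, then the turn about the tool's z in degrees. In form: [[[tx, ty, tz, roll], ...]]. A call has 1 to 20 rows; each row shifts and turns the commanded pose from where the row before left it, along the tool's axes as they then stand; what a row does not reach is not made up. A row lasts 1/12 s, in which the tool goes at most 41.7 mm and 7.16 degrees, less where a joint would pass 70% of its speed; a pose out of reach is approached as far as the arm can. A call is refused whole if a number of a shift passes 4.17 or a number of a turn 7.16, either way. A call with a gripper value outside its range is refused whole. "claw" is the finger opening in cm, from 0 to 9.3, set as the call begins (left out, the last holds). The fingers move at their own pace and stop on an object; "grip_force" is the grip in N (left out, the last holds). Time passes only in rows, so rows that do not move let the fingers close. It gives the time, the measured TCP pose, the force and the opening at its end, in the units of the state.
- robot.read_state(): the state, without advancing time (a new reading comes with each control period).
- robot.read_camera(name): name is "scene" or "side" or "wrist"; returns the picture (400x640x3 uint8, red, green, blue); there is no depth.
- robot.camera_params(name): a dict with "mtx" (3x3 intrinsics, pixels), "R" (3x3) and "t" (3): a world point X has camera coordinates R X + t. Camera axes: x right, y down, z forward; pixel columns grow to the right and rows downward; lengths in m; the calibration is good to about 2 mm. A picture is of the moment at which its call begins: read the wrist's pose just before it. camera_params takes no time and is no camera call; for the wrist camera it gives the pose at the moment of the call.
- robot.close_job(): hands the job in, once; it reports no verdict.
The state is a dict: "t": time; "q": joint angles; "dq": joint speeds; "joint_torque": joint torques, N m; "tool_pos": TCP position; "orientation": TCP orientation; "force": force on the tool from outside, world axes, zero at the start; "wrist_torque": the same for the moment, N m; "opening": finger opening in m.
Only numpy, scipy, OpenCV 4.12 (cv2) and the standard library are available. Lean on these libraries where they do the work, as an engineer would, in place of code of your own. Each camera call takes 0.05 s, during which the arm holds its last target.

## Working session

There is one attempt and no reset: what is moved stays moved. The work goes in short steps, Python scripts to look and compute and a tool call to move; the robot and the scene stay as the last step left them, time stands still between calls to the robot, and variables do not carry over. Pictures are saved under pics/ and viewed, and the job is handed in when it is done.

Besides the shell and the picture viewer there is one more tool, called after "Call:" as a command line: name --argument value ..., lists and objects as JSON in quotes. carry_out: Moves the arm, as the interface text tells. Its arguments: {"type":"object","properties":{"commands":{"type":"array","items":{"type":"array","items":{"type":"array","items":{"type":"number"}}}},"claw":{"type":"number"},"grip_force":{"type":"number"}},"required":["commands"]}

```bash
ls; mkdir -p pics
python3 - <<'E'
from plant import robot
import cv2,numpy as np
s=robot.read_state()
for k,v in s.items(): print(k,np.round(v,4))
print(robot.finger_overhang)
for n in("scene","side","wrist"):
    p=robot.camera_params(n)
    im=robot.read_camera(n); cv2.imwrite(f"pics/{n}0.png",im[:,:,::-1])
    print(n,np.round(p["mtx"],1).tolist(),np.round(p["R"],3).tolist(),np.round(p["t"],3))
E
```

```text
pics
t 0.0
q [-1.2664  0.1311  1.4893 -0.      1.523  -0.0854]
dq [ 0.0002  0.0003 -0.0015  0.0007 -0.0008  0.0005]
joint_torque [ 3.20000e-03 -5.59841e+01 -4.91758e+01  7.71000e-02  3.59000e-02
 -1.00000e-04]
tool_pos [ 0.2279 -0.5545  0.2316]
orientation [-3.0804e+00 -6.0810e-01  3.0000e-04]
force [0.6564 0.1827 0.561 ]
wrist_torque [-0.0275  0.0119 -0.0252]
opening 0.0932
0.014
scene [[403.9, 0.0, 314.1], [0.0, 403.9, 200.1], [0.0, 0.0, 1.0]] [[-0.822, -0.57, -0.005], [-0.326, 0.477, -0.816], [0.467, -0.669, -0.578]] [0.495 0.239 1.042]
side [[425.0, 0.0, 313.4], [0.0, 425.0, 205.6], [0.0, 0.0, 1.0]] [[-0.999, -0.045, -0.023], [0.005, 0.362, -0.932], [0.051, -0.931, -0.361]] [0.593 0.075 1.144]
wrist [[336.3, 0.0, 317.5], [0.0, 336.3, 205.1], [0.0, 0.0, 1.0]] [[0.38, -0.925, -0.002], [-0.898, -0.369, 0.241], [-0.224, -0.089, -0.971]] [-0.598 -0.027  0.39 ]
```

View pics/scene0.png

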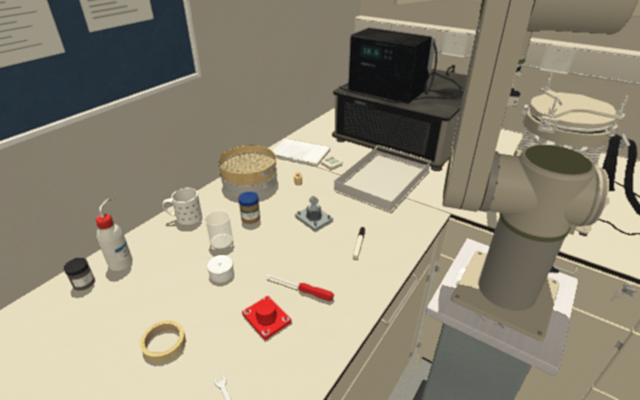

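View pics/side0.png

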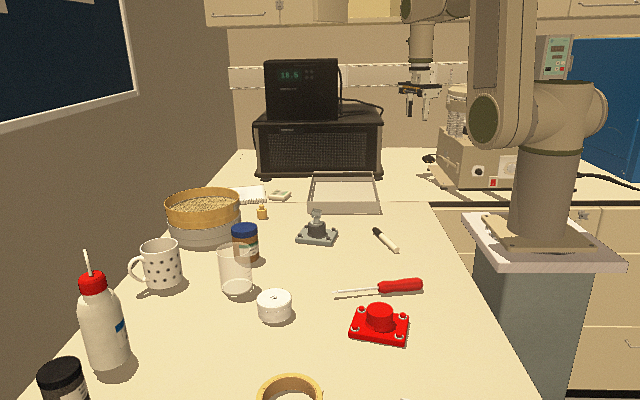

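View pics/wrist0.png

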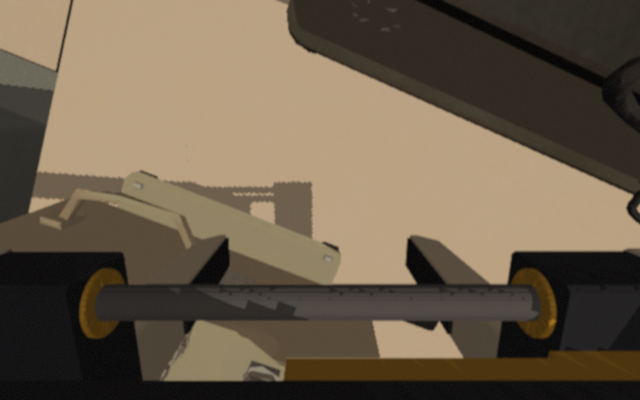

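The scene view shows the grey anchor with the eye at about (314,212), and the red look-alike at (266,316), which isn't meant. The screwdriver lies from (268,279) to (333,295), and the tray is at (383,177). I'll enlarge crops to check these.

Run:
```python
import cv2
a=cv2.imread("pics/scene0.png");b=cv2.imread("pics/side0.png")
def c(im,x,y,w,h,f,n): cv2.imwrite("pics/"+n,cv2.resize(im[y:y+h,x:x+w],None,fx=f,fy=f,interpolation=cv2.INTER_CUBIC))
c(a,255,185,100,75,8,"s_a.png"); c(b,285,200,60,50,12,"d_a.png")
c(a,260,265,80,40,10,"s_d.png"); c(b,325,270,105,35,7,"d_d.png")
```

```text
(no output)
```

View pics/s_a.png

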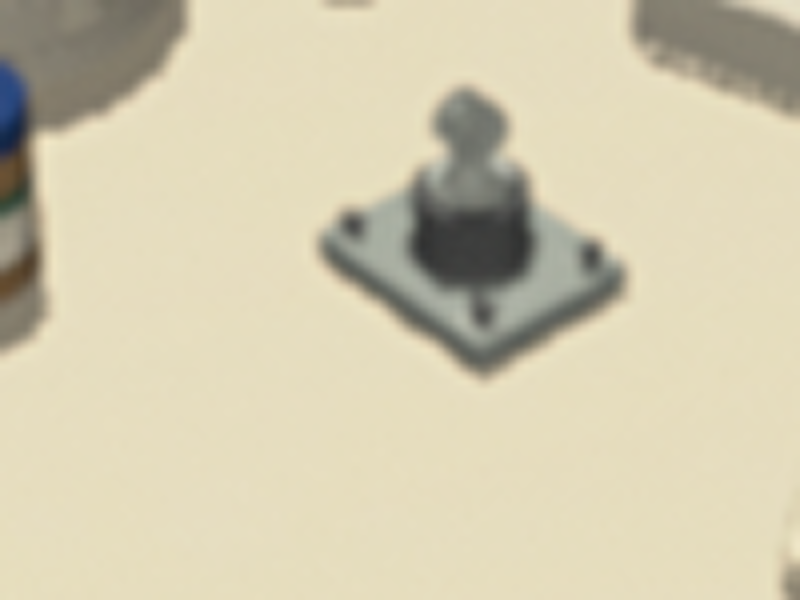

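View pics/d_a.png

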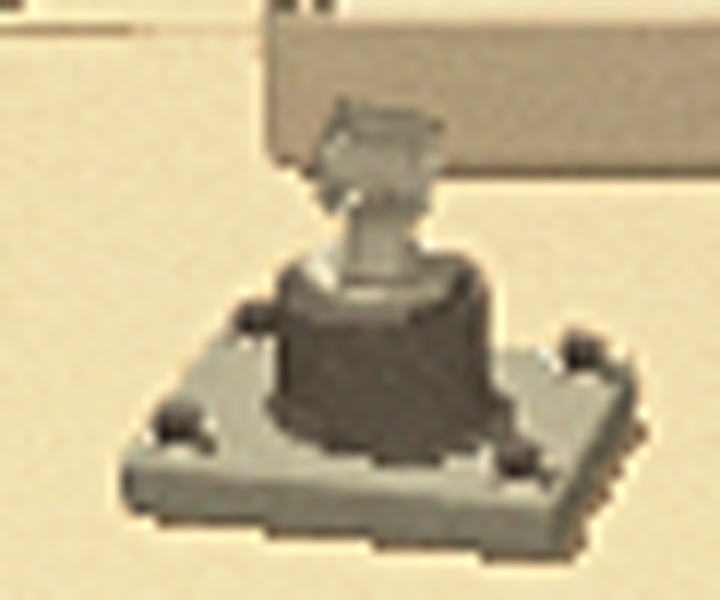

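View pics/s_d.png

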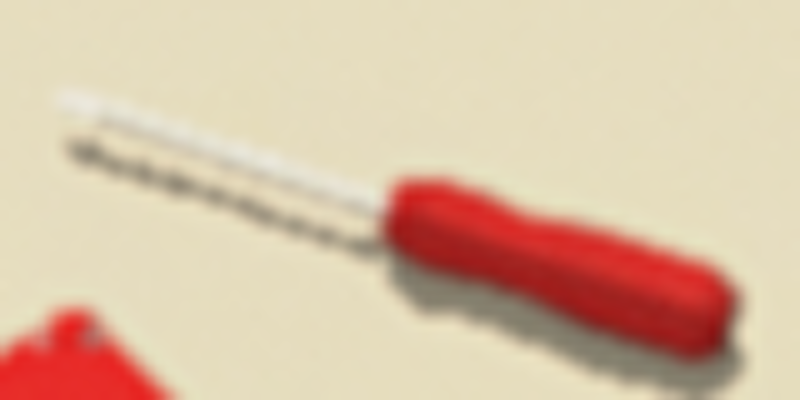

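View pics/d_d.png

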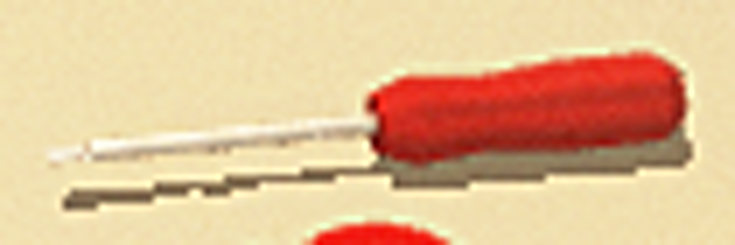

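The crop confirms the grey plate with the dark boss and bright eye. The hole centre is near scene (313.8,200.3) and side (316.7,212.9). The driver's blade tip is at scene (266.2,274.8) / side (332.1,292.1), and its handle end at scene (331.8,296.2) / side (422,284).

```bash
cat > h.py <<'E'
from plant import robot
import numpy as np, cv2
from scipy.spatial.transform import Rotation as Rn
def ray(n,uv,P=None):
    p=P or robot.camera_params(n); R=np.array(p["R"]);t=np.array(p["t"])
    d=R.T@np.linalg.inv(p["mtx"])@np.array([uv[0],uv[1],1.]); return -R.T@t,d/np.linalg.norm(d)
def onz(n,uv,z,P=None):
    c,d=ray(n,uv,P); return c+d*(z-c[2])/d[2]
def tri(*obs):
    A=np.zeros((3,3));b=np.zeros(3)
    for o in obs:
        c,d=ray(*o); M=np.eye(3)-np.outer(d,d);A+=M;b+=M@c
    return np.linalg.solve(A,b)
def proj(n,X,P=None):
    p=P or robot.camera_params(n); x=np.array(p["mtx"])@(np.array(p["R"])@np.array(X)+np.array(p["t"])); return x[:2]/x[2]
E
python3 - <<'E'
from h import *
np.set_printoptions(precision=4,suppress=True)
def both(name,a,b,z): print(name,tri(("scene",a),("side",b)),onz("scene",a,z),onz("side",b,z))
both("hole",(313.8,200.3),(316.7,212.9),.072)
both("tip",(266.2,274.8),(332.1,292.1),.0125)
both("end",(331.8,296.2),(422.1,284),.0125)
print("anchor corners (side, z=14mm top)")
for uv in [(295.5,238.7),(331.5,241.5),(338,231),(305,226)]: print(onz("side",uv,.014))
print("scene")
for uv in [(295.2,215.5),(315.4,228.7),(333,220)]: print(onz("scene",uv,.014))
print("tray")
for uv in [(335,178),(386,205),(430,171),(379,150)]: print(onz("scene",uv,.04))
E
```

```text
hole [0.5821 0.0293 0.0757] [0.586  0.0241 0.072 ] [0.582 0.022 0.072]
tip [0.5406 0.3126 0.0147] [0.5427 0.3106 0.0125] [0.5404 0.3099 0.0125]
end [0.3531 0.2806 0.0175] [0.3579 0.2737 0.0125] [0.3502 0.2771 0.0125]
anchor corners (side, z=14mm top)
[0.6376 0.0586 0.014 ]
[0.543  0.0755 0.014 ]
[0.5257 0.0108 0.014 ]
[ 0.6178 -0.0233  0.014 ]
scene
[0.6341 0.0596 0.014 ]
[0.5431 0.0778 0.014 ]
[0.5219 0.0111 0.014 ]
tray
[ 0.6277 -0.1668  0.04  ]
[ 0.4064 -0.1216  0.04  ]
[ 0.3693 -0.4001  0.04  ]
[ 0.5951 -0.4394  0.04  ]
```

Run:
```python
from h import *
np.set_printoptions(precision=3,suppress=True)
s=robot.read_state(); R=Rn.from_rotvec(s["orientation"]).as_matrix(); print(R)
P=robot.camera_params("wrist");Rc=np.array(P["R"]);c=-Rc.T@np.array(P["t"])
print("cam in tool",R.T@(c-s["tool_pos"]),"axis",R.T@Rc.T)
for n,uv in dict(boxL=(257,180),boxR=(383,180)).items(): print(n,onz("side",uv,0))
print("box scene",onz("scene",(335,145),0),onz("scene",(440,167),0))
print("jar",onz("scene",(250,222),0),onz("side",(245,261),0))
print("pen",onz("scene",(362,229),.01),onz("scene",(356,256),.01))
print("weight",onz("scene",(298,184),0),"timer",onz("scene",(332,162),0.01))
print("tin",onz("scene",(221,275),0.02),"beaker",onz("scene",(220,246),0),"redanchor",onz("scene",(267,318),0.014))
```

```text
[[ 0.925  0.38  -0.   ]
 [ 0.38  -0.925  0.001]
 [ 0.    -0.001 -1.   ]]
cam in tool [ 0.068 -0.001 -0.152] axis [[-0.    -0.971 -0.241]
 [ 1.     0.    -0.001]
 [ 0.001 -0.241  0.971]]
boxL [ 0.835 -0.495  0.   ]
boxR [ 0.351 -0.481 -0.   ]
box scene [ 0.801 -0.443  0.   ] [ 0.368 -0.517  0.   ]
jar [0.744 0.154 0.   ] [0.754 0.155 0.   ]
pen [ 0.427 -0.006  0.01 ] [0.382 0.109 0.01 ]
weight [ 0.75  -0.111  0.   ] timer [ 0.725 -0.3    0.01 ]
tin [0.636 0.384 0.02 ] beaker [0.74  0.289 0.   ] redanchor [0.448 0.419 0.014]
```

Call:
carry_out --commands '[[[1.33,-3.24,0,0],[1.33,-3.24,0,0],[1.33,-3.24,0,0],[1.33,-3.24,0,0],[1.33,-3.24,0,0],[1.33,-3.24,0,0],[3.08,-1.98,0.5,0],[3.08,-1.98,0.5,0],[3.08,-1.98,0.5,0],[3.08,-1.98,0.5,0],[3.08,-1.98,0.5,0],[3.08,-1.98,0.5,0],[3.08,-1.98,0.5,0],[3.08,-1.98,0.5,0],[3.08,-1.98,0.5,0],[3.08,-1.98,0.5,0],[3.08,-1.98,0.5,0],[3.08,-1.98,0.5,0],[0,0,0,5.9],[0,0,0,5.9]]]'

```text
t: 1.82
tool_pos: [0.4796, 0.0174, 0.1714]
orientation: [-3.128, -0.287, 0.004]
force: [-0.4, -0.3, 0.5]
opening: 0.093
```

```bash
cat > look.py <<'E'
import sys
from h import *
import json
np.set_printoptions(precision=4,suppress=True)
n=sys.argv[1];c=sys.argv[2]
s=robot.read_state();P=robot.camera_params(c);im=robot.read_camera(c)
cv2.imwrite(f"pics/{n}.png",im[:,:,::-1])
json.dump({k:np.array(P[k]).tolist() for k in P if k in("mtx","R","t")},open(f"pics/{n}.json","w"))
R=Rn.from_rotvec(s["orientation"]).as_matrix()
print("t",s["t"],"pos",s["tool_pos"],"yaw",np.degrees(np.arctan2(R[1,0],R[0,0])),"q",np.array(s["q"]),"F",s["force"],"M",s["wrist_torque"],"op",s["opening"])
E
python3 look.py w1 wrist
```

```text
t 1.8167 pos [0.4796 0.0174 0.1714] yaw 10.49236637751256 q [-0.0707 -0.1604  1.8885  0.0002  1.4157  1.317 ] F [-0.3905 -0.3045  0.5379] M [ 0.015  -0.0078 -0.0218] op 0.09303602125797981
```

View pics/w1.png

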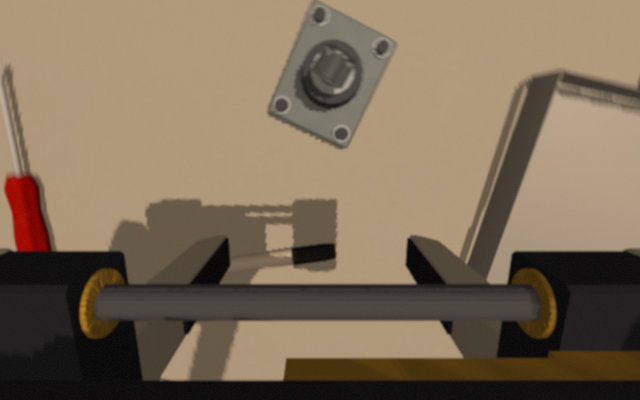

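Run:
```python
import cv2
a=cv2.imread("pics/w1.png")
cv2.imwrite("pics/w1c.png",cv2.resize(a[0:150,260:410],None,fx=5,fy=4*1.0,interpolation=cv2.INTER_CUBIC) if 0 else cv2.resize(a[25:125,275:395],None,fx=6,fy=6,interpolation=cv2.INTER_CUBIC))
```

```text
(no output)
```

View pics/w1c.png

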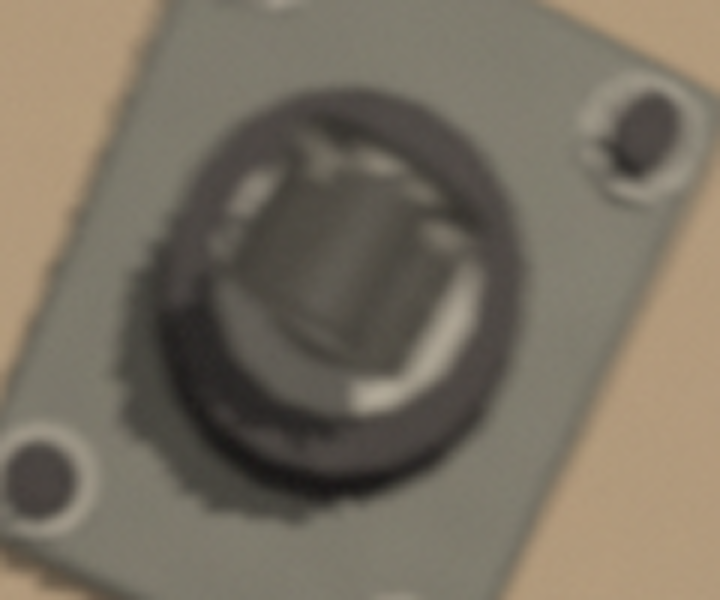

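Run:
```python
from h import *
import json
np.set_printoptions(precision=4,suppress=True)
P=json.load(open("pics/w1.json"))
f=lambda u,v:(275+u/6,25+v/6)
o=lambda uv,z:onz("wrist",uv,z,P)
print("head",o(f(347,260),.078))
c=[o(f(*p),.078) for p in[(300,150),(470,240),(390,370),(230,280)]]
for a,b in((3,0),(2,1),(0,1),(3,2)):
    d=c[b]-c[a];print(np.linalg.norm(d),np.degrees(np.arctan2(d[1],d[0])))
print("gen line", end=" ")
d=o(f(410,190),.084)-o(f(355,320),.084);print(np.degrees(np.arctan2(d[1],d[0])))
print("boss bottom ellipse ctr(z=.044 top): ",o(f(345,270),.044))
bolts=[(640,125),(40,478)]
print("bolts",[o(f(*b),.016) for b in bolts])
for p in [(319,14),(382,47),(281,104),(342,133)]: print(o(p,.017))
print("tip wrist",o((8,68),.0125),o((9,180),.0125))
```

```text
head [0.582  0.0274 0.078 ]
0.015811567561837984 -19.50758925426128
0.016539594496038517 -21.856504554379423
0.02152273889571466 -105.53078098835331
0.02080761386656059 -107.3633315449239
gen line -13.119177909342572
boss bottom ellipse ctr(z=.044 top):  [0.5857 0.0269 0.044 ]
bolts [array([ 0.6159, -0.0105,  0.016 ]), array([0.5537, 0.0648, 0.016 ])]
[0.6299 0.0457 0.017 ]
[ 0.6149 -0.0109  0.017 ]
[0.5541 0.0654 0.017 ]
[0.5395 0.0081 0.017 ]
tip wrist [0.5407 0.3029 0.0125] [0.4404 0.3057 0.0125]
```

The eye is at about (0.5835, 0.027). The hole axis runs at about -18° yaw, with silhouette edges of roughly 20 x 25 mm cross-checked. Next I'll move over the driver's handle.

Call:
carry_out --commands '[[[-0.57,-3.44,0,0],[-0.57,-3.44,0,0],[-0.57,-3.44,0,0],[-0.57,-3.44,0,0],[-0.57,-3.44,0,0],[-0.57,-3.44,0,0],[-0.57,-3.44,0,0],[-0.57,-3.44,0,0],[0,0,0,0],[0,0,0,0]]]'

```text
t: 2.7
tool_pos: [0.3836, 0.2787, 0.1725]
orientation: [3.127, 0.297, -0.0]
force: [0.3, -0.8, -0.0]
opening: 0.093
```

```bash
python3 look.py w2 wrist
```

```text
t 2.7 pos [0.3836 0.2787 0.1725] yaw 10.840166160759738 q [ 0.5201 -0.1801  1.9039 -0.      1.418   1.9017] F [ 0.3028 -0.7762 -0.0028] M [-0.0165 -0.0278  0.0031] op 0.09295427388561756
```

View pics/w2.png

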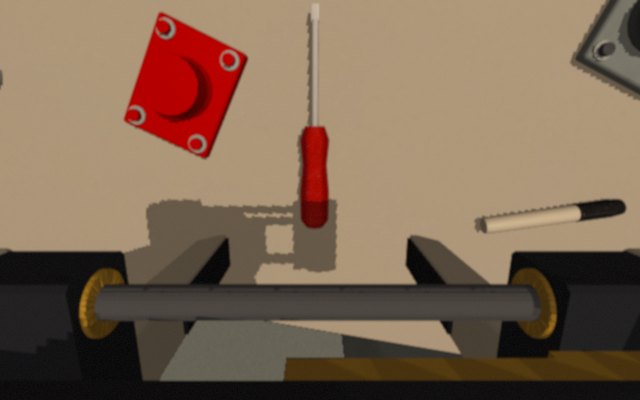

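The driver runs vertically in the image: tip at (315,5), handle front at (315,127), handle end at (315,226). It is already aligned with the tool's x axis.

Run:
```python
from h import *
import json
np.set_printoptions(precision=4,suppress=True)
P=json.load(open("pics/w2.json"))
o=lambda uv,z=.0125:onz("wrist",uv,z,P)
t,f,e=o((315.5,5)),o((315,127)),o((314.5,226)); print(t,f,e,np.linalg.norm(t-f),np.linalg.norm(f-e))
d=(t-e)/np.linalg.norm(t-e);print("yaw",np.degrees(np.arctan2(d[1],d[0])))
s=robot.read_state();R=Rn.from_rotvec(s["orientation"]).as_matrix()
m=f-d*.0475; print("mid",m,"in tool cm",100*R.T@(m-s["tool_pos"]), R[:,2])
```

```text
[0.5418 0.3122 0.0125] [0.4444 0.2942 0.0125] [0.3523 0.2772 0.0125] 0.09899303663634797 0.09365498891851513
yaw 10.465044437368716
mid [0.3977 0.2855 0.0125] in tool cm [ 1.4857 -0.5343 16.0019] [-0.0001 -0.0005 -1.    ]
```

Call:
carry_out --commands '[[[0.75,-0.22,1.0,0.2],[0.74,-0.21,2.5,0.2],[0,0,3,0],[0,0,3,0],[0,0,3,0],[0,0,2,0],[0,0,1,0],[0,0,0,0],[0,0,0,0],[0,0,0,0]]]' --claw 6

```text
t: 3.58
tool_pos: [0.3994, 0.2842, 0.0186]
orientation: [-3.129, -0.276, -0.002]
force: [-0.7, -0.1, 0.1]
opening: 0.0601
```

```bash
python3 look.py w3 wrist
```

```text
t 3.5833 pos [0.3994 0.2842 0.0186] yaw 10.087144870422744 q [ 0.5138  0.0565  1.9822 -0.0001  1.1015  1.9086] F [-0.6652 -0.0522  0.1031] M [ 0.0083 -0.0378  0.0225] op 0.06007141169194792
```

View pics/w3.png

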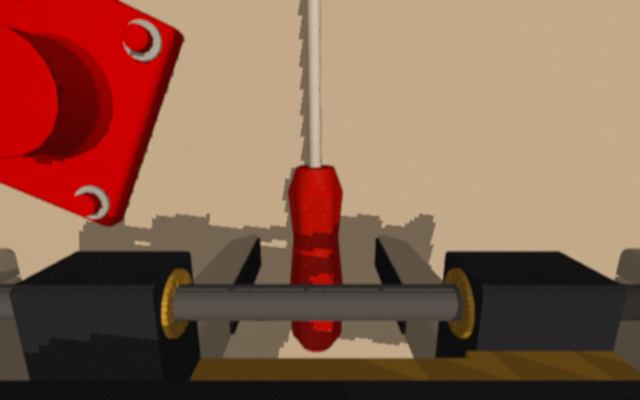

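The handle is centred between the jaws, at column 316. Closing.

Call:
carry_out --commands '[[[0,0,0.1,0],[0,0,0,0],[0,0,0,0],[0,0,0,0],[0,0,0,0],[0,0,0,0],[0,0,0,0],[0,0,0,0],[0,0,0,0],[0,0,0,0]]]' --claw 0 --grip_force 50

```text
t: 4.47
tool_pos: [0.3983, 0.2846, 0.0167]
orientation: [-3.129, -0.278, -0.0]
force: [-0.5, 0.3, 1.4]
opening: 0.0264
```

Call:
carry_out --commands '[[[0,0,-2,0],[0,0,-3.5,0],[0,0,-4,0],[0,0,-4,0],[0,0,-3.5,0],[0,0,0,-7],[0,0,0,-7],[0,0,0,-7],[0,0,0,-7],[0,0,0,-7],[0,0,0,-7],[0,0,0,-7],[0,0,0,-7],[0,0,0,-7],[0,0,0,-7],[0,0,0,-7],[0,0,0,-7],[0,0,0,-7],[0,0,0,-7],[0,0,0,-7]]]'

```text
t: 6.13
tool_pos: [0.3981, 0.2844, 0.1864]
orientation: [-1.677, -2.657, 0.001]
force: [-0.1, -0.2, -0.7]
opening: 0.0262
```

Call:
carry_out --commands '[[[0,0,0,-7],[0,0,0,-7],[0,0,0,-7],[0,0,0,-7],[0,0,0,-7],[0,0,0,-6],[0,0,0,-6],[0,0,0,0],[0,0,0,0]]]'

```text
t: 6.88
tool_pos: [0.3982, 0.2844, 0.1864]
orientation: [-0.493, -3.102, 0.0]
force: [0.1, 0.2, -1.3]
opening: 0.0263
```

```bash
python3 look.py w4 wrist; python3 look.py sc4 scene; python3 -c "
from h import *
print('sieve',onz('scene',(250,197),0),onz('side',(205,245),0), 'top',onz('side',(203,195),.13))"
```

```text
t 6.8833 pos [0.3982 0.2844 0.1864] yaw 161.94437868508987 q [ 0.5155 -0.1464  1.8482 -0.      1.4401 -0.7402] F [ 0.0632  0.151  -1.3024] M [ 0.0338 -0.1479  0.0009] op 0.02631244992042879
t 6.9333 pos [0.3982 0.2845 0.1865] yaw 161.91855149443043 q [ 0.5155 -0.1464  1.8481  0.      1.4402 -0.7397] F [ 0.3657 -0.0242 -0.3702] M [ 0.0277 -0.1331 -0.0204] op 0.02635592724707735
sieve [0.83840599 0.04930988 0.        ] [0.87804361 0.0671163  0.        ] top [0.87667321 0.03720502 0.13      ]
```

View pics/w4.png

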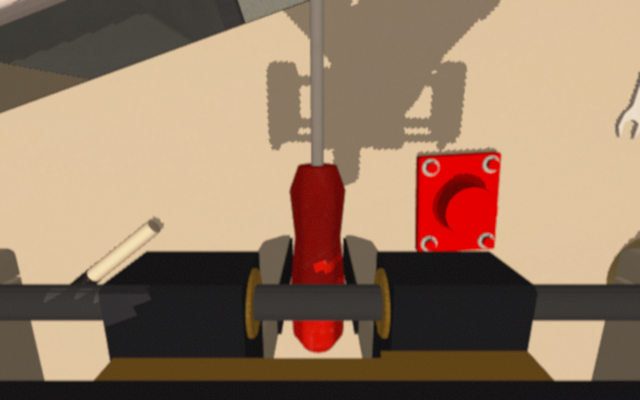

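View pics/sc4.png

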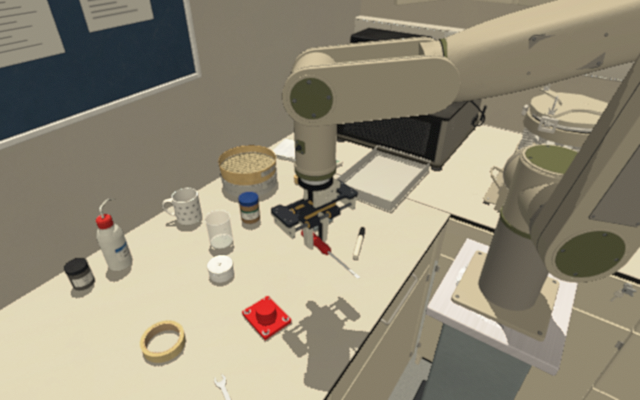

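The sieve stack stands at about x 0.78, y -0.04, right behind the eye, so inserting from the far side would foul it. I'll go in from the robot side instead. The last joint's range then needs the grasp turned by half, so I'll lay the driver back where it lay and regrasp.

Call:
carry_out --commands '[[[0,0,0,7],[0,0,0,7],[0,0,0,7],[0,0,0,7],[0,0,0,7],[0,0,0,7],[0,0,0,7],[0,0,0,7],[0,0,0,7],[0,0,0,7],[0,0,0,7],[0,0,0,7],[0,0,0,7],[0,0,0,7],[0,0,0,7],[0,0,0,7],[0,0,0,7],[0,0,0,7],[0,0,0,7],[0,0,0,7]]]'

```text
t: 8.65
tool_pos: [0.3983, 0.2845, 0.1866]
orientation: [3.086, 0.59, -0.0]
force: [0.1, -0.7, -2.5]
opening: 0.0261
```

Call:
carry_out --commands '[[[0,0,2,6],[0,0,3.5,6],[0,0,3.5,0],[0,0,3.5,0],[0,0,2.5,0],[0,0,1.4,0],[0,0,0.4,0],[0,0,0.1,0],[0,0,0,0]]]'

```text
t: 9.4
tool_pos: [0.3982, 0.2845, 0.0175]
orientation: [3.129, 0.274, -0.001]
force: [-0.1, 0.1, -1.0]
opening: 0.0261
```

Call:
carry_out --commands '[[[0,0,0.05,0],[0,0,0,0],[0,0,0,0],[0,0,0,0],[0,0,-2,0],[0,0,-2,0],[0,0,-2,0],[0,0,0,-7],[0,0,0,-7],[0,0,0,-7],[0,0,0,-7],[0,0,0,-7],[0,0,0,-7],[0,0,0,-7],[0,0,0,-7],[0,0,0,-7],[0,0,0,-7],[0,0,0,-7],[0,0,0,-7],[0,0,0,-7]]]' --claw 5.5

```text
t: 11.07
tool_pos: [0.3984, 0.2846, 0.0774]
orientation: [1.988, 2.432, 0.001]
force: [0.6, 0.4, 0.9]
opening: 0.0548
```

Call:
carry_out --commands '[[[0,0,0,-7],[0,0,0,-7],[0,0,0,-7],[0,0,0,-7],[0,0,0,-7],[0,0,0,-7],[0,0,0,-7],[0,0,0,-7],[0,0,0,-7],[0,0,0,-7],[0,0,0,-7],[0,0,0,-7],[0,0,0,-5],[0,0,0,0],[0,0,0,0]]]'

```text
t: 12.32
tool_pos: [0.3984, 0.2846, 0.0773]
orientation: [-0.273, 3.129, 0.0]
force: [-0.2, 0.2, -0.6]
opening: 0.0549
```

```bash
python3 look.py w5 wrist; python3 look.py sd5 side
```

```text
t 12.3167 pos [0.3984 0.2846 0.0773] yaw -170.04532996066717 q [ 0.5155 -0.0343  1.9523 -0.      1.2233 -1.229 ] F [-0.2468  0.1776 -0.6479] M [ 0.0435 -0.0927  0.0048] op 0.054890558128889134
t 12.3667 pos [0.3984 0.2846 0.0773] yaw -170.06655313977302 q [ 0.5155 -0.0342  1.9523 -0.      1.2233 -1.2287] F [-0.7003  0.2312  1.1024] M [ 0.1005 -0.1204  0.0181] op 0.05517083893437527
```

View pics/w5.png

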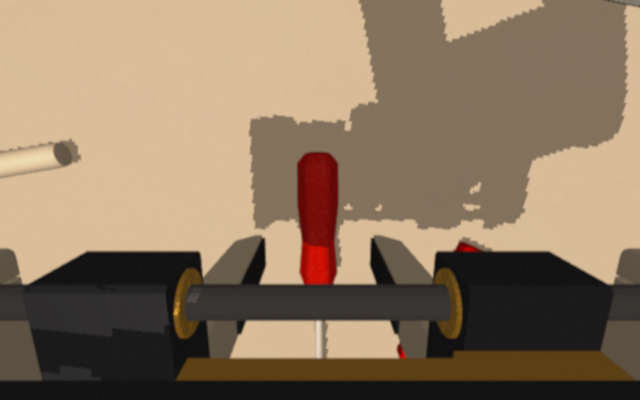

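View pics/sd5.png

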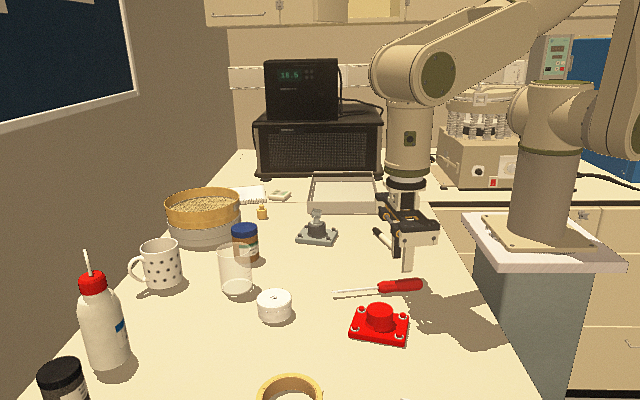

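The handle's end is at (318,153), centred and aligned with the flipped gripper. Descending to grasp.

Call:
carry_out --commands '[[[0,0,2.5,0],[0,0,2.2,0],[0,0,1,0],[0,0,0.3,0],[0,0,0,0],[0,0,0,0]]]'

```text
t: 12.92
tool_pos: [0.3988, 0.2848, 0.0179]
orientation: [-0.276, 3.129, 0.0]
force: [-0.2, 0.4, 0.5]
opening: 0.0546
```

Call:
carry_out --commands '[[[0,0,0,0],[0,0,0,0],[0,0,0,0],[0,0,0,0],[0,0,0,0],[0,0,0,0]]]' --claw 0 --grip_force 50

```text
t: 13.42
tool_pos: [0.3985, 0.2847, 0.0175]
orientation: [-0.277, 3.129, 0.0]
force: [-0.3, -0.4, 2.5]
opening: 0.0261
```

```bash
python3 look.py w6 wrist;python3 - <<'E'
from h import *
import json
P=json.load(open("pics/w5.json"));print(onz("wrist",(318,154),.0125,P))
E
```

```text
t 13.4167 pos [0.3985 0.2847 0.0175] yaw -169.8658242310298 q [ 0.5156  0.0581  1.9829  0.0001  1.1001 -1.2321] F [-0.2674 -0.368   2.4579] M [ 0.0908 -0.0471 -0.0092] op 0.02611662169697798
[0.35366676 0.27862138 0.0125    ]
```

View pics/w6.png

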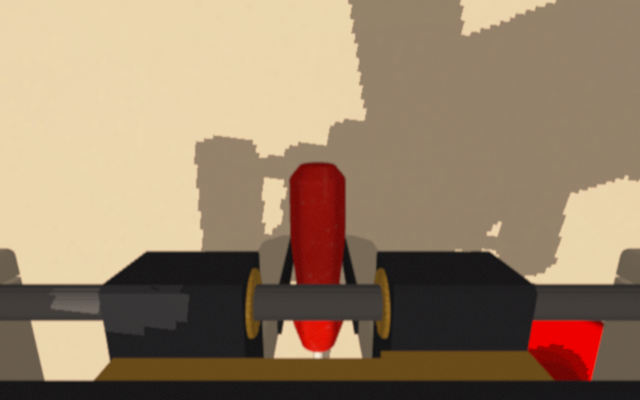

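Call:
carry_out --commands '[[[0,0,-2.5,0],[0,0,-3,0],[0,0,-3,0],[0,0,0,7],[0,0,0,7],[0,0,0,7],[0,0,0,7],[-1.26,-3.13,0,0],[-1.26,-3.13,0,0],[-1.26,-3.13,0,0],[-1.26,-3.13,0,0],[-1.26,-3.13,0,0],[-1.26,-3.13,0,0],[0,0,0,0],[0,0,0,0],[0,0,0,0]]]'

```text
t: 14.8
tool_pos: [0.4125, 0.0829, 0.1021]
orientation: [-0.49, -3.103, -0.001]
force: [-0.6, 0.8, -1.0]
opening: 0.0262
```

```bash
python3 look.py sd7 side; python3 look.py sc7 scene
python3 - <<'E'
import cv2
a=cv2.imread("pics/sc7.png");b=cv2.imread("pics/sd7.png")
cv2.imwrite("pics/sc7c.png",cv2.resize(a[170:245,275:375],None,fx=8,fy=8,interpolation=cv2.INTER_CUBIC))
cv2.imwrite("pics/sd7c.png",cv2.resize(b[180:255,295:395],None,fx=8,fy=8,interpolation=cv2.INTER_CUBIC))
E
```

```text
t 14.8 pos [0.4125 0.0829 0.1021] yaw 162.06586977899028 q [ 0.0758 -0.2708  2.114   0.0005  1.2985 -1.1821] F [-0.5675  0.8413 -1.0409] M [ 0.0206 -0.1371 -0.0561] op 0.02615174905638721
t 14.85 pos [0.4125 0.0834 0.1021] yaw 162.14817434778047 q [ 0.0771 -0.2705  2.1138  0.0005  1.2985 -1.1823] F [ 0.4771  1.2627 -0.9881] M [ 0.0433 -0.111  -0.0117] op 0.025850210015135475
```

View pics/sc7c.png

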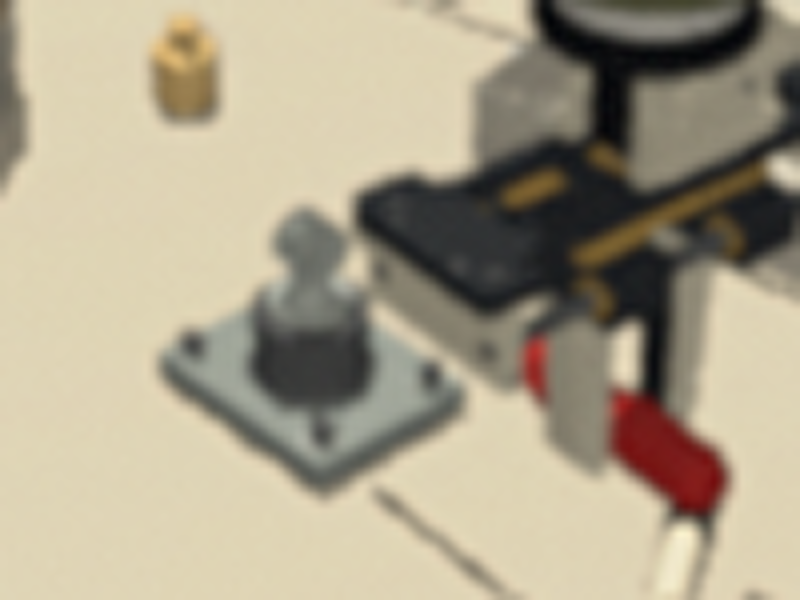

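View pics/sd7c.png

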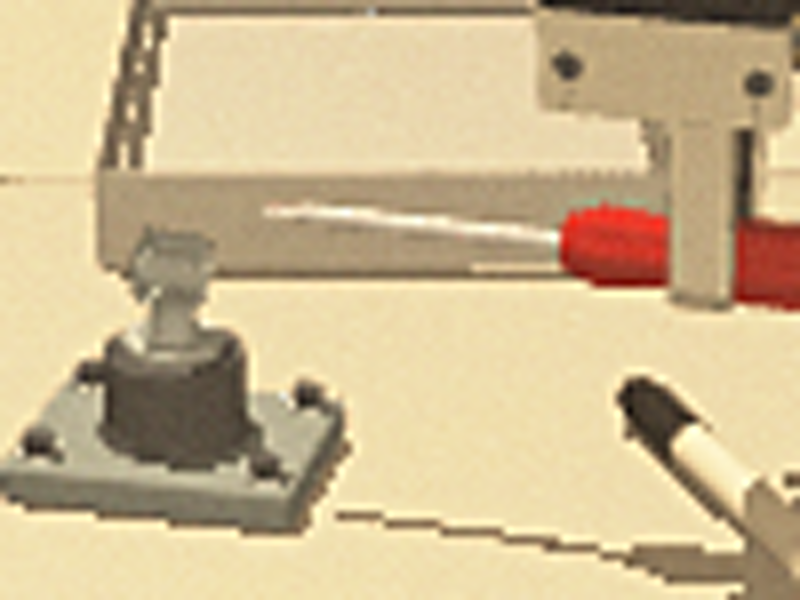

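Run:
```python
from h import *
np.set_printoptions(precision=2,suppress=True)
T=np.array([.4125,.0831,.0974]);d=np.array([np.cos(np.radians(-18)),np.sin(np.radians(-18)),0])
P=[proj("side",T+d*k) for k in(.147,.05,-.04)]
for p in P: print(p,((p-[295,180])*8))
print("hole",proj("side",(.5835,.0268,.072)),proj("scene",(.5835,.0268,.072)), (proj("side",(.5835,.0268,.072))-[295,180])*8,(proj("scene",(.5835,.0268,.072))-[275,170])*8)
print(onz("side",(328.1,206.25),.0974))
```

```text
[327.72 206.06] [261.75 208.51]
[364.23 210.19] [553.86 241.55]
[400.16 214.26] [841.28 274.05]
hole [316.07 213.59] [313.96 200.97] [168.57 268.72] [311.68 247.74]
[0.55 0.04 0.1 ]
```

Call:
carry_out --commands '[[[0,-0.06,1.3,0],[0,0,1.24,0],[0,0,0,0],[-0.8,0,0,0],[-0.8,0,0,0],[-0.6,0,0,0],[-0.6,0,0,0],[-0.6,0,0,0],[-0.6,0,0,0],[0,0,0,0]]]'

```text
t: 15.73
tool_pos: [0.4518, 0.0693, 0.0771]
orientation: [0.489, 3.102, 0.0]
force: [1.2, -0.2, -0.9]
opening: 0.0258
```

```bash
python3 look.py sd8 side; python3 look.py sc8 scene
python3 - <<'E'
import cv2
a=cv2.imread("pics/sc8.png");b=cv2.imread("pics/sd8.png")
cv2.imwrite("pics/sc8c.png",cv2.resize(a[170:245,275:375],None,fx=8,fy=8,interpolation=cv2.INTER_CUBIC))
cv2.imwrite("pics/sd8c.png",cv2.resize(b[190:250,285:365],None,fx=10,fy=10,interpolation=cv2.INTER_CUBIC))
E
```

```text
t 15.7333 pos [0.4518 0.0693 0.0771] yaw 162.10256383731655 q [ 0.04   -0.1271  2.0399 -0.0001  1.2278 -1.2183] F [ 1.2285 -0.2148 -0.8885] M [ 0.0442 -0.146  -0.013 ] op 0.02579106333516818
t 15.7833 pos [0.4511 0.0695 0.0769] yaw 162.09559098668993 q [ 0.0403 -0.1279  2.0412  0.      1.2282 -1.218 ] F [-0.2163 -0.6581 -0.3754] M [ 0.0418 -0.1174  0.0173] op 0.02632221433020312
```

View pics/sd8c.png

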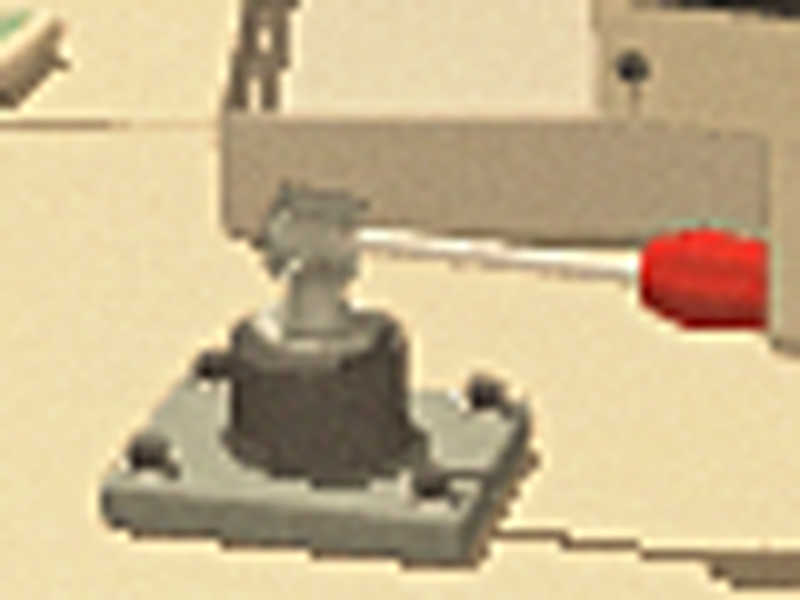

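View pics/sc8c.png

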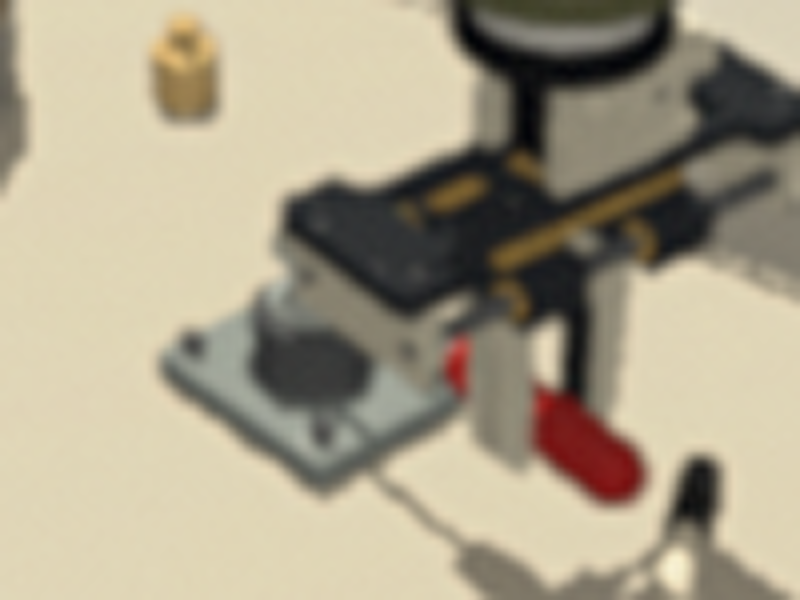

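The shaft disappears into the head's near face at crop (355,235), and the force is about 1 N, so it is in the hole. Pushing further in.

Call:
carry_out --commands '[[[-0.6,0,0,0],[-0.6,0,0,0],[-0.6,0,0,0],[-0.6,0,0,0],[-0.6,0,0,0],[-0.6,0,0,0],[-0.6,0,0,0],[-0.5,0,0,0],[0,0,0,0],[0,0,0,0]]]'

```text
t: 16.67
tool_pos: [0.4953, 0.0552, 0.0766]
orientation: [-0.488, -3.103, 0.0]
force: [0.2, -0.5, -1.1]
opening: 0.0263
```

```bash
python3 look.py sd9 side
python3 - <<'E'
import cv2
b=cv2.imread("pics/sd9.png")
cv2.imwrite("pics/sd9c.png",cv2.resize(b[190:250,285:365],None,fx=10,fy=10,interpolation=cv2.INTER_CUBIC))
E
```

```text
t 16.6667 pos [0.4953 0.0552 0.0766] yaw 162.1218543092644 q [ 0.0081 -0.0083  1.9281  0.0001  1.2222 -1.2507] F [ 0.1555 -0.4986 -1.0647] M [-0.0128 -0.1726 -0.0067] op 0.02630088285221008
```

View pics/sd9c.png

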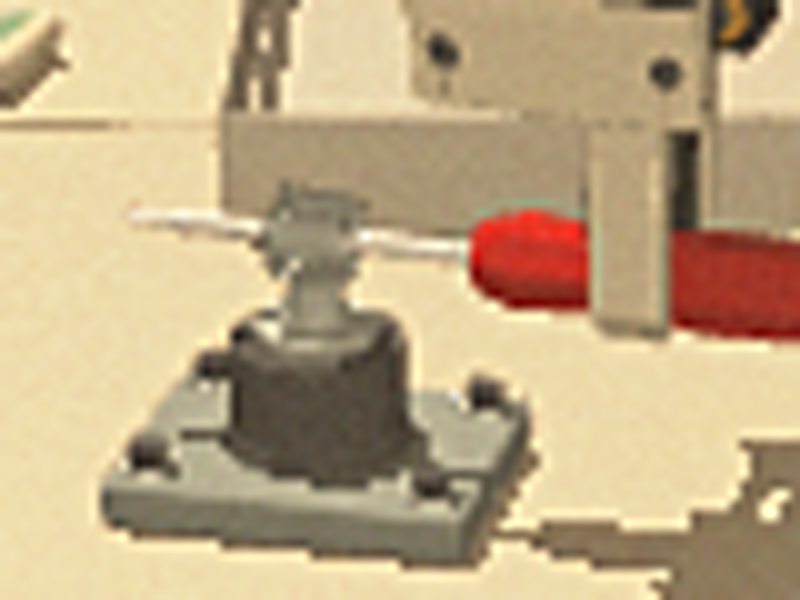

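The shaft is right through: the blade emerges at crop (130,215). I'll take a force baseline, then swing clockwise about the eye axis.

```bash
cat > tq.py <<'E'
import sys,json,os
from h import *
np.set_printoptions(precision=3,suppress=True)
n=int(sys.argv[1]) if len(sys.argv)>1 else 5
E=np.array([.5835,.0268]);S=[]
for i in range(n):
    s=robot.read_state();S.append(np.r_[s["force"],s["wrist_torque"],s["tool_pos"]])
    if i<n-1: robot.read_camera("side")
S=np.array(S);m=S.mean(0)
R=Rn.from_rotvec(s["orientation"]).as_matrix()
yaw=np.degrees(np.arctan2(R[1,0],R[0,0]))
if len(sys.argv)>2: json.dump(m[:6].tolist(),open("base.json","w"))
b=np.array(json.load(open("base.json")))
F=S[:,:3]-b[:3];Mz=S[:,5]-b[5];r=S[:,6:8]-E
T=r[:,0]*F[:,1]-r[:,1]*F[:,0]+Mz
Ft=R.T@F.mean(0)
rt=R.T@np.r_[r.mean(0),0]
print(f"t {s['t']:.2f} yaw {yaw:.1f} pos",m[6:],"r_tool mm",rt[:2]*1e3,"F world",F.mean(0),"F tool",Ft,"Mz",Mz.mean(),"T %.3f +- %.3f"%(T.mean(),T.std()/np.sqrt(n)))
E
python3 tq.py 6 base
```

```text
t 16.97 yaw 162.1 pos [0.495 0.055 0.077] r_tool mm [93.005  0.074] F world [0. 0. 0.] F tool [-0.  0.  0.] Mz 0.0 T -0.000 +- 0.018
```

Call:
carry_out --commands '[[[-0.01,0.48,0,3],[-0.01,0.48,0,3],[-0.01,0.48,0,3],[-0.01,0.48,0,3],[0,0,0,0]]]'

```text
t: 17.38
tool_pos: [0.5031, 0.0735, 0.0769]
orientation: [0.812, 3.034, 0.001]
force: [0.5, -0.2, -0.6]
opening: 0.0261
```

```bash
python3 tq.py 4
```

```text
t 17.53 yaw 150.3 pos [0.503 0.073 0.077] r_tool mm [92.977  0.226] F world [-0.04   0.167 -0.134] F tool [0.118 0.125 0.134] Mz -0.007090138624974004 T -0.019 +- 0.011
```

Call:
carry_out --commands '[[[0,0.32,0,2],[-0.01,0.32,0,2],[0,0.32,0,2],[-0.01,0.32,0,2],[0,0,0,0]]]'

```text
t: 17.95
tool_pos: [0.5101, 0.0836, 0.0768]
orientation: [1.02, 2.971, 0.0]
force: [-0.2, -0.7, -0.2]
opening: 0.0261
```

```bash
python3 tq.py 4
```

```text
t 18.10 yaw 142.2 pos [0.51  0.083 0.077] r_tool mm [92.834 -0.346] F world [0.243 0.234 0.25 ] F tool [-0.049  0.334 -0.25 ] Mz 0.021210233691875843 T -0.010 +- 0.018
```

Call:
carry_out --commands '[[[0,0.32,0,2],[-0.01,0.32,0,2],[0,0.32,0,2],[0,0,0,0]]]'

```text
t: 18.43
tool_pos: [0.5163, 0.0908, 0.0767]
orientation: [-1.174, -2.914, 0.0]
force: [0.3, -1.1, -0.9]
opening: 0.0258
```

```bash
python3 tq.py 4
```

```text
t 18.58 yaw 136.2 pos [0.516 0.091 0.077] r_tool mm [92.82  -0.487] F world [ 0.162 -0.868 -0.267] F tool [-0.717 -0.515  0.267] Mz 0.08106805154668488 T 0.129 +- 0.025
```

Driving contact now: T is about 0.13 N m, which is the steady friction. At least 0.3 rad remains before the seat.

Call:
carry_out --commands '[[[0,0.32,0,2],[-0.01,0.32,0,2],[0,0.32,0,2],[-0.01,0.32,0,2],[0,0,0,0]]]'

```text
t: 19.0
tool_pos: [0.5258, 0.0995, 0.0767]
orientation: [-1.374, -2.825, -0.0]
force: [0.9, -0.1, -1.2]
opening: 0.0261
```

```bash
python3 tq.py 4
```

```text
t 19.15 yaw 128.2 pos [0.526 0.099 0.077] r_tool mm [92.797 -0.549] F world [ 0.767 -0.038  0.157] F tool [-0.504  0.579 -0.157] Mz 0.07212659913608395 T 0.019 +- 0.034
```

Call:
carry_out --commands '[[[0,0.32,0,2],[-0.01,0.32,0,2],[0,0.32,0,2],[0,0,0,0]]]'

```text
t: 19.48
tool_pos: [0.5337, 0.1051, 0.0768]
orientation: [1.52, 2.749, 0.0]
force: [-0.3, 0.3, -1.6]
opening: 0.0261
```

```bash
python3 tq.py 6
```

```text
t 19.73 yaw 122.2 pos [0.533 0.105 0.077] r_tool mm [92.789 -0.708] F world [ 0.486  0.112 -0.529] F tool [-0.164  0.471  0.529] Mz 0.1203743067258027 T 0.077 +- 0.014
```

Call:
carry_out --commands '[[[0,0.33,0,2],[-0.01,0.33,0,2],[0,0,0,0]]]'

```text
t: 19.98
tool_pos: [0.5393, 0.1084, 0.0768]
orientation: [-1.616, -2.694, -0.0]
force: [-0.5, -0.7, 0.1]
opening: 0.0258
```

```bash
python3 tq.py 6
```

```text
t 20.23 yaw 118.2 pos [0.539 0.108 0.077] r_tool mm [92.789 -0.619] F world [ 0.095  0.454 -0.057] F tool [0.355 0.299 0.057] Mz 0.11730118665462086 T 0.089 +- 0.023
```

Call:
carry_out --commands '[[[0,0.33,0,2],[-0.01,0.33,0,2],[0,0,0,0]]]'

```text
t: 20.48
tool_pos: [0.5452, 0.1113, 0.0768]
orientation: [-1.709, -2.636, -0.0]
force: [-1.1, -0.6, -0.6]
opening: 0.0259
```

```bash
python3 tq.py 6; cp pics/sd9c.png /dev/null; python3 look.py sd10 side
python3 - <<'E'
import cv2
b=cv2.imread("pics/sd10.png")
cv2.imwrite("pics/sd10c.png",cv2.resize(b[190:250,285:365],None,fx=10,fy=10,interpolation=cv2.INTER_CUBIC))
E
```

```text
t 20.73 yaw 114.2 pos [0.545 0.111 0.077] r_tool mm [92.767 -0.515] F world [-0.2    0.259 -0.322] F tool [ 0.318 -0.076  0.322] Mz 0.08329492010110061 T 0.090 +- 0.031
t 20.7333 pos [0.545  0.1112 0.0767] yaw 114.18931533576628 q [ 0.1091  0.144   1.7679 -0.      1.2297 -0.3131] F [-0.248   0.5695 -0.4159] M [-0.0111 -0.1433  0.1047] op 0.026261238930448273
```

View pics/sd10c.png

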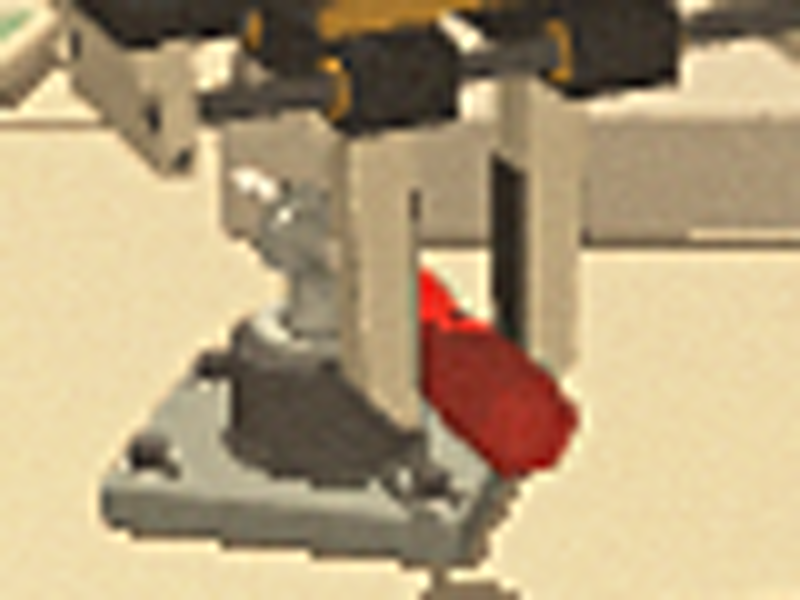

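The eye is turning with the bar (the head in the crop has rotated), and T is steady at about 0.1, so it isn't seated yet. Continuing in 4° steps.

Call:
carry_out --commands '[[[0,0.33,0,2],[-0.01,0.33,0,2],[0,0,0,0]]]'

```text
t: 21.03
tool_pos: [0.5514, 0.1138, 0.0768]
orientation: [-1.801, -2.574, -0.0]
force: [-0.6, -0.3, -0.4]
opening: 0.0259
```

```bash
python3 tq.py 6
```

```text
t 21.28 yaw 110.2 pos [0.551 0.114 0.077] r_tool mm [92.756 -0.405] F world [-0.809 -0.173  0.232] F tool [ 0.117 -0.819 -0.232] Mz 0.05482418984058379 T 0.131 +- 0.019
```

Call:
carry_out --commands '[[[0,0.33,0,2],[-0.01,0.33,0,2],[0,0,0,0]]]'

```text
t: 21.53
tool_pos: [0.5576, 0.1159, 0.0768]
orientation: [-1.889, -2.51, -0.0]
force: [-1.1, -0.8, -1.1]
opening: 0.0258
```

```bash
python3 tq.py 6
```

```text
t 21.78 yaw 106.2 pos [0.557 0.116 0.077] r_tool mm [92.761 -0.284] F world [-0.347  0.31  -0.254] F tool [ 0.394 -0.246  0.254] Mz 0.02499046244276673 T 0.048 +- 0.021
```

Call:
carry_out --commands '[[[0,0.33,0,2],[-0.01,0.33,0,2],[0,0,0,0]]]'

```text
t: 22.03
tool_pos: [0.564, 0.1175, 0.0767]
orientation: [-1.975, -2.443, 0.0]
force: [-2.3, 0.0, -0.3]
opening: 0.0257
```

```bash
python3 tq.py 6
```

```text
t 22.28 yaw 102.2 pos [0.564 0.117 0.077] r_tool mm [92.756 -0.18 ] F world [-1.568  0.035  0.122] F tool [ 0.366 -1.526 -0.122] Mz 0.009315898068338976 T 0.151 +- 0.037
```

Call:
carry_out --commands '[[[0,0.33,0,2],[-0.01,0.33,0,2],[0,0,0,0]]]'

```text
t: 22.53
tool_pos: [0.5705, 0.1186, 0.0767]
orientation: [-2.06, -2.372, 0.0]
force: [-1.6, -1.0, -0.1]
opening: 0.0258
```

```bash
python3 tq.py 6
```

```text
t 22.78 yaw 98.2 pos [0.57  0.119 0.077] r_tool mm [92.756 -0.046] F world [-1.494  0.113  0.325] F tool [ 0.325 -1.463 -0.325] Mz -0.017338603856344746 T 0.118 +- 0.013
```

Call:
carry_out --commands '[[[0,0.32,0,2],[-0.01,0.32,0,2],[0,0,0,0]]]'

```text
t: 23.03
tool_pos: [0.5769, 0.1193, 0.0768]
orientation: [2.141, 2.299, 0.0]
force: [-0.7, 0.1, -0.4]
opening: 0.0266
```

```bash
python3 tq.py 6
```

```text
t 23.28 yaw 94.2 pos [0.577 0.119 0.077] r_tool mm [92.768 -0.054] F world [-1.05   0.266 -0.19 ] F tool [ 0.342 -1.028  0.19 ] Mz -0.008029387698291238 T 0.087 +- 0.019
```

Call:
carry_out --commands '[[[0,0.32,0,2],[-0.01,0.32,0,2],[0,0,0,0]]]'

```text
t: 23.53
tool_pos: [0.5833, 0.1196, 0.0768]
orientation: [2.22, 2.223, 0.0]
force: [-1.9, -0.7, -0.5]
opening: 0.0256
```

```bash
python3 tq.py 6
```

```text
t 23.78 yaw 90.2 pos [0.583 0.12  0.077] r_tool mm [92.762 -0.108] F world [-1.34   0.074 -0.264] F tool [ 0.078 -1.34   0.264] Mz 0.005037359378028944 T 0.129 +- 0.024
```

Call:
carry_out --commands '[[[0,0.32,0,2],[-0.01,0.32,0,2],[0,0,0,0]]]'

```text
t: 24.03
tool_pos: [0.5898, 0.1193, 0.0768]
orientation: [2.296, 2.144, 0.0]
force: [-2.6, 0.4, -1.0]
opening: 0.026
```

```bash
python3 tq.py 6
```

```text
t 24.28 yaw 86.2 pos [0.59  0.119 0.077] r_tool mm [92.771 -0.159] F world [-1.261  0.117 -0.318] F tool [ 0.033 -1.266  0.318] Mz 0.006633929264555899 T 0.124 +- 0.027
```

Call:
carry_out --commands '[[[0,0.32,0,2],[0,0.16,0,1],[0,0,0,0]]]'

```text
t: 24.53
tool_pos: [0.5944, 0.119, 0.0768]
orientation: [-2.351, -2.084, -0.0]
force: [-1.5, 1.0, -0.4]
opening: 0.0262
```

```bash
python3 tq.py 6
```

```text
t 24.78 yaw 83.2 pos [0.594 0.119 0.077] r_tool mm [92.799 -0.26 ] F world [-0.9    0.061  0.151] F tool [-0.046 -0.901 -0.151] Mz 0.035058638881031265 T 0.119 +- 0.009
```

Call:
carry_out --commands '[[[0,0.32,0,2],[0,0.16,0,1],[0,0,0,0]]]'

```text
t: 25.03
tool_pos: [0.5992, 0.1183, 0.0767]
orientation: [-2.405, -2.021, 0.0]
force: [-0.7, -0.6, -0.5]
opening: 0.0264
```

```bash
python3 tq.py 6
```

```text
t 25.28 yaw 80.2 pos [0.599 0.118 0.077] r_tool mm [92.826 -0.316] F world [-1.045 -0.706 -0.148] F tool [-0.874 -0.909  0.149] Mz 0.056671131010980653 T 0.141 +- 0.015
```

Call:
carry_out --commands '[[[0,0.32,0,2],[0,0.16,0,1],[0,0,0,0]]]'

```text
t: 25.53
tool_pos: [0.6038, 0.1174, 0.0767]
orientation: [-2.457, -1.958, 0.0]
force: [-1.4, -0.7, -0.6]
opening: 0.026
```

```bash
python3 tq.py 6
```

```text
t 25.78 yaw 77.2 pos [0.604 0.117 0.077] r_tool mm [92.858 -0.389] F world [-1.323 -1.282 -0.031] F tool [-1.544 -1.005  0.031] Mz 0.07182801792086928 T 0.166 +- 0.024
```

T is starting to rise (0.12, 0.14, 0.17), so I'll use finer steps with more samples.

Call:
carry_out --commands '[[[0,0.32,0,2],[0,0.16,0,1],[0,0,0,0]]]'

```text
t: 26.03
tool_pos: [0.6085, 0.1162, 0.0767]
orientation: [-2.507, -1.893, 0.0]
force: [-2.2, -1.3, -0.6]
opening: 0.0263
```

```bash
python3 tq.py 10
```

```text
t 26.48 yaw 74.1 pos [0.608 0.116 0.077] r_tool mm [92.887 -0.506] F world [-1.538 -1.775 -0.136] F tool [-2.128 -0.995  0.136] Mz 0.11333524981868612 T 0.207 +- 0.014
```

Call:
carry_out --commands '[[[0,0.32,0,2],[0,0,0,0]]]'

```text
t: 26.65
tool_pos: [0.6117, 0.1153, 0.0768]
orientation: [2.541, 1.847, -0.0]
force: [-2.5, -3.1, -0.9]
opening: 0.0259
```

```bash
python3 tq.py 12
```

```text
t 27.20 yaw 72.1 pos [0.611 0.115 0.077] r_tool mm [92.934 -0.543] F world [-1.952 -2.858 -0.136] F tool [-3.319 -0.981  0.137] Mz 0.12629851736354125 T 0.219 +- 0.016
```

Call:
carry_out --commands '[[[0,0.28,0,1.8],[0,0,0,0]]]'

```text
t: 27.37
tool_pos: [0.6144, 0.1145, 0.0768]
orientation: [2.569, 1.808, 0.0]
force: [-2.3, -4.1, -0.1]
opening: 0.0258
```

```bash
python3 tq.py 14
```

```text
t 28.02 yaw 70.3 pos [0.614 0.115 0.077] r_tool mm [92.977 -0.662] F world [-2.117 -3.51  -0.028] F tool [-4.018 -0.813  0.028] Mz 0.18257037452000177 T 0.261 +- 0.013
```

T is about 0.26-0.27 N m, which is snug. Now I'll swing back to the middle of the play to unload, and check the force zero.

Call:
carry_out --commands '[[[0,-0.32,0,-2],[-0.01,-0.32,0,-2],[0,-0.32,0,-2],[-0.01,-0.32,0,-2],[0,-0.32,0,-2],[-0.01,-0.32,0,-2],[0,-0.32,0,-2],[-0.01,-0.32,0,-2],[0,0,0,0]]]'

```text
t: 28.77
tool_pos: [0.5894, 0.1207, 0.0772]
orientation: [-2.289, -2.151, -0.003]
force: [-0.3, -1.4, -1.6]
opening: 0.0261
```

```bash
python3 tq.py 10
```

```text
t 29.22 yaw 86.3 pos [0.59  0.12  0.077] r_tool mm [93.581  0.052] F world [ 0.025 -0.012 -0.202] F tool [-0.01   0.025  0.202] Mz 0.011929634755729402 T 0.010 +- 0.010
```

The zero holds (0.010 ± 0.010), so the net is about 0.25 N m in the snug band. Drawing out.

Call:
carry_out --commands '[[[0.6,0,0,0],[1.0,0,0,0],[1.2,0,0,0],[1.2,0,0,0],[1.2,0,0,0],[1.2,0,0,0],[1.2,0,0,0],[1.2,0,0,0],[0.5,0,0,0],[0,0,0,0]]]'

```text
t: 30.05
tool_pos: [0.5951, 0.2143, 0.0767]
orientation: [-2.289, -2.151, -0.0]
force: [0.8, 0.0, -1.0]
opening: 0.0258
```

```bash
python3 look.py sc11 scene; python3 look.py sd11 side
```

```text
t 30.05 pos [0.5951 0.2143 0.0767] yaw 86.42978880008192 q [0.2645 0.3359 1.5428 0.0002 1.2628 0.3267] F [ 0.7824  0.029  -0.9772] M [-0.0176 -0.1329 -0.0668] op 0.025840656787437178
t 30.1 pos [0.5951 0.2133 0.0766] yaw 86.4012066914266 q [ 0.2632  0.3354  1.5435 -0.0002  1.2628  0.326 ] F [-0.2243 -0.777  -1.1723] M [-0.0099 -0.1202 -0.0141] op 0.026016824217543758
```

View pics/sc11.png

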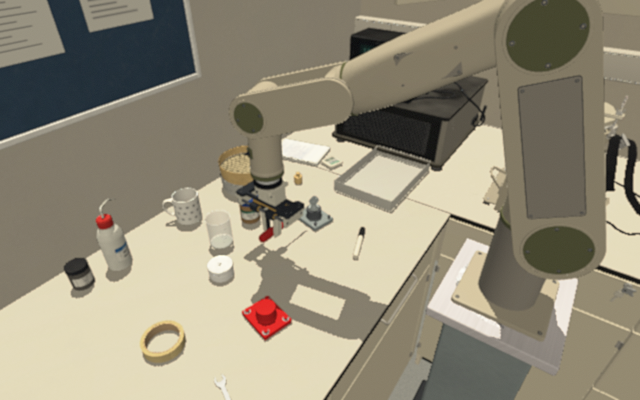

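View pics/sd11.png

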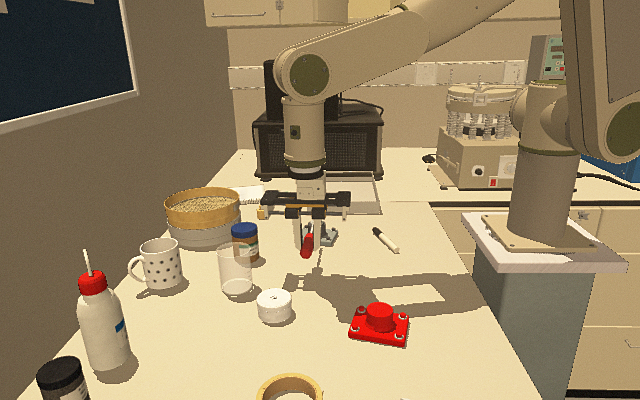

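The driver is out: its tip is at y≈0.067, against the head's edge at 0.037. Lifting and carrying it to above the tray.

Call:
carry_out --commands '[[[0,0,-3,0],[0,0,-3.5,0],[0,0,-3.5,0],[0,0,-2.3,0],[-3.28,-0.47,0,0],[-3.28,-0.47,0,0],[-3.28,-0.47,0,0],[-3.28,-0.47,0,0],[-3.28,-0.47,0,0],[-3.28,-0.47,0,0],[-3.28,-0.47,0,0],[-3.28,-0.47,0,0],[-3.28,-0.47,0,0],[-3.28,-0.47,0,0],[-3.28,-0.47,0,0],[-3.28,-0.47,0,0],[-3.28,-0.47,0,0],[-3.28,-0.47,0,0],[0,0,0,0],[0,0,0,0]]]'

```text
t: 31.82
tool_pos: [0.4991, -0.2435, 0.1997]
orientation: [-2.296, -2.144, 0.0]
force: [0.1, 0.2, -0.5]
opening: 0.0257
```

```bash
python3 look.py w12 wrist; python3 look.py sc12 scene
```

```text
t 31.8167 pos [ 0.4991 -0.2435  0.1997] yaw 86.09038516874456 q [-0.5462  0.0276  1.6568 -0.0002  1.4574 -0.4779] F [ 0.1339  0.2209 -0.4591] M [-0.0124 -0.1116 -0.0754] op 0.02573892944883883
t 31.8667 pos [ 0.4995 -0.2422  0.1996] yaw 86.18612576740537 q [-0.544   0.0272  1.6572  0.0002  1.4575 -0.4775] F [-0.5458 -0.1202 -1.4196] M [-0.0119 -0.114   0.0057] op 0.02624953819004187
```

View pics/w12.png

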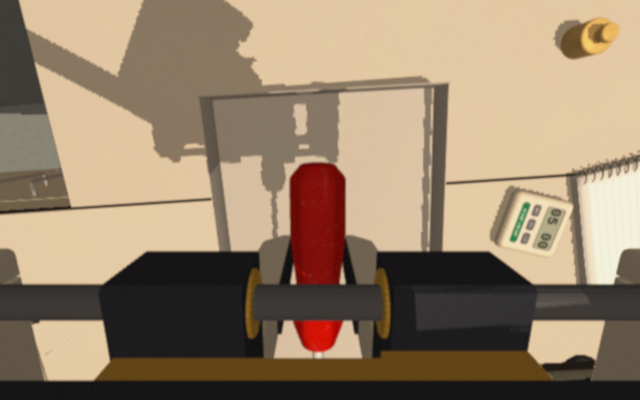

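View pics/sc12.png

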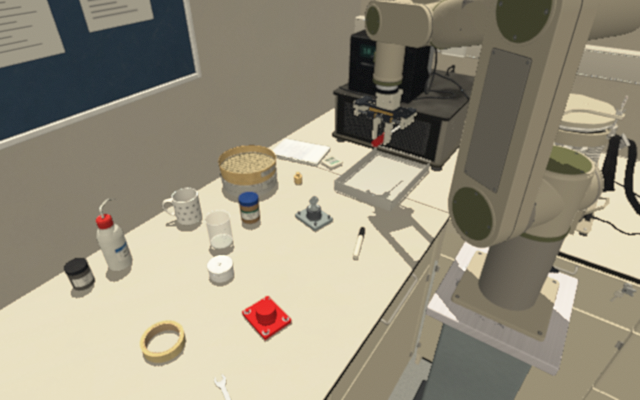

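Run:
```python
from h import *
import json
np.set_printoptions(precision=3,suppress=True)
P=json.load(open("pics/w12.json"))
for uv in [(201,97),(447,84),(441,250),(222,250)]: print(onz("wrist",uv,.04,P))
a,b=onz("wrist",(201,97),.04,P),onz("wrist",(447,84),.04,P)
d=(b-a)/np.linalg.norm(b-a); n=np.array([d[1],-d[0],0]); print(np.linalg.norm(b-a),"ctr",(a+b)/2+n*.161,"long-dir",np.degrees(np.arctan2(-n[1],-n[0])))
```

```text
[ 0.403 -0.147  0.04 ]
[ 0.62  -0.151  0.04 ]
[ 0.618 -0.307  0.04 ]
[ 0.402 -0.292  0.04 ]
0.2168058975721719 ctr [ 0.508 -0.31   0.04 ] long-dir 88.95353145355207
```

Call:
carry_out --commands '[[[-1.3,0.5,2,0],[-1.3,0.5,3,0],[0,0,3.5,0],[0,0,3.5,0],[0,0,2.5,0],[0,0,1.6,0],[0,0,0.8,0],[0,0,0.6,0],[0,0,0.3,0],[0,0,0,0],[0,0,0,0]]]'

```text
t: 32.83
tool_pos: [0.5095, -0.2683, 0.0231]
orientation: [2.29, 2.148, 0.001]
force: [-0.2, -0.6, -1.2]
opening: 0.0257
```

```bash
python3 tq.py 4 | cut -c1-200;python3 look.py sc13 scene
```

```text
t 32.98 yaw 86.3 pos [ 0.509 -0.268  0.023] r_tool mm [-299.399  -55.047] F world [ 0.247  0.12  -0.768] F tool [0.136 0.238 0.768] Mz 0.0053217904655766 T 0.069 +- 0.075
t 32.9833 pos [ 0.5093 -0.2685  0.0231] yaw 86.33439314681848 q [-0.5742  0.2634  1.74   -0.      1.136  -0.5102] F [ 0.5146 -0.4769 -1.2508] M [-0.0931 -0.0673 -0.0011] op 0.02658572210068058
```

View pics/sc13.png

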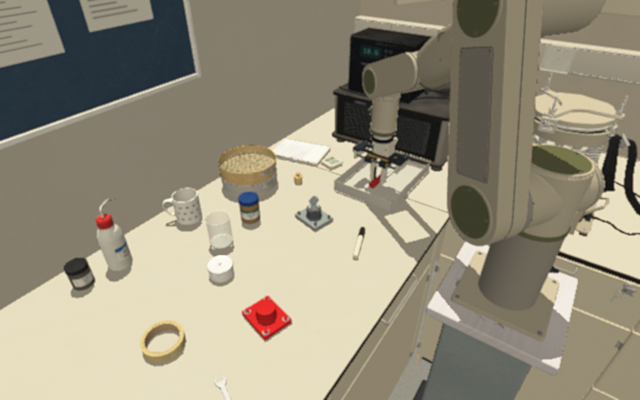

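Lower the last 3 mm until it touches, then release.

Call:
carry_out --commands '[[[0,0,0.15,0],[0,0,0.15,0],[0,0,0,0],[0,0,0,0]]]'

```text
t: 33.37
tool_pos: [0.5088, -0.2682, 0.0192]
orientation: [2.291, 2.149, 0.0]
force: [-0.6, -0.1, 2.8]
opening: 0.0261
```

Call:
carry_out --commands '[[[0,0,0,0],[0,0,0,0],[0,0,0,0],[0,0,0,0],[0,0,-1,0],[0,0,-2,0],[0,0,-3,0],[0,0,-4,0],[0,0,-4,0],[0,0,-4,0],[0,0,0,0]]]' --claw 5.5

```text
t: 34.28
tool_pos: [0.5124, -0.2704, 0.21]
orientation: [2.281, 2.139, 0.006]
force: [1.2, -0.1, 1.6]
opening: 0.0549
```

```bash
python3 look.py sc14 scene;python3 look.py w14 wrist;python3 look.py sd14 side
python3 - <<'E'
import cv2
a=cv2.imread("pics/sc14.png")
cv2.imwrite("pics/sc14c.png",cv2.resize(a[135:235,290:440],None,fx=5,fy=5,interpolation=cv2.INTER_CUBIC))
E
```

```text
t 34.2833 pos [ 0.5124 -0.2704  0.21  ] yaw 86.3372763161675 q [-0.5742  0.0717  1.5923  0.0001  1.4627 -0.5103] F [ 1.1678 -0.1171  1.5697] M [-0.0761 -0.1136  0.0264] op 0.05492744570530224
t 34.3333 pos [ 0.5114 -0.2698  0.206 ] yaw 86.33431851620728 q [-0.5742  0.0744  1.5968  0.      1.4591 -0.5103] F [ 0.6111 -0.0578 -0.0185] M [-0.0268 -0.0499 -0.0011] op 0.055009335798537985
t 34.3833 pos [ 0.5099 -0.2689  0.2024] yaw 86.33441204869249 q [-0.5742  0.0769  1.6008  0.      1.4579 -0.5103] F [ 0.2802  0.024  -1.2095] M [-0.0213 -0.046   0.0088] op 0.05506807248563495
```

View pics/sc14c.png

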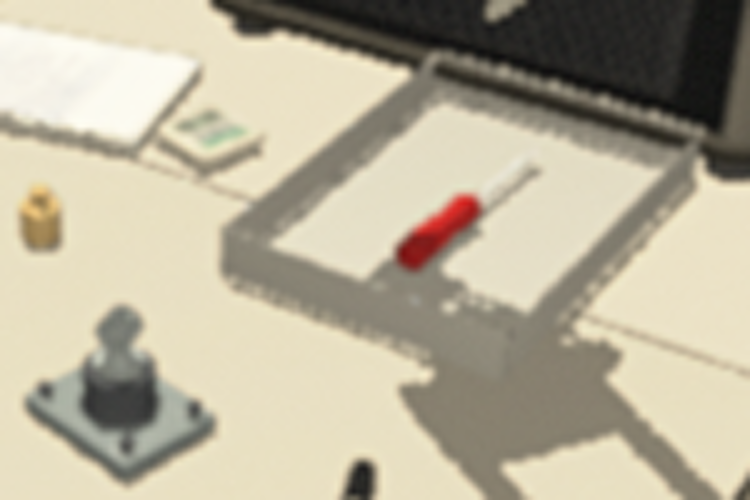

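View pics/sd14.png

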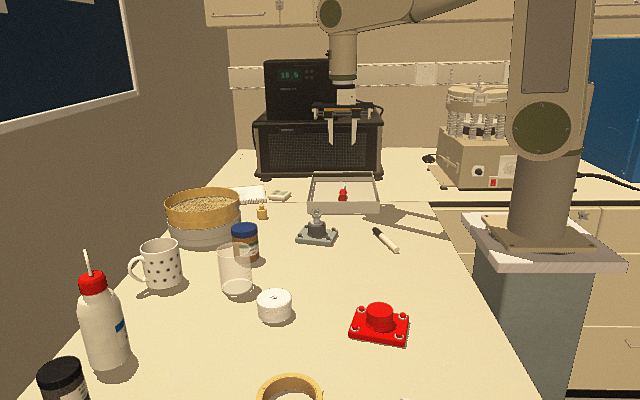

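View pics/w14.png

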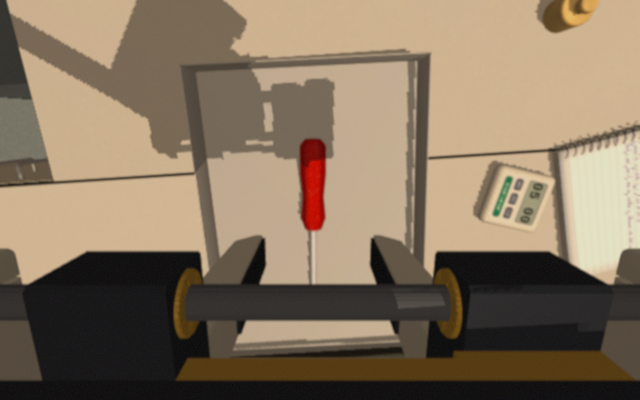

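The driver lies flat inside the tray: handle at crop (440,230), blade toward (530,165). The gripper is clear, and the bystanders and the eye look undisturbed. Handing in.

```bash
python3 -c "
from plant import robot
print(robot.close_job(), robot.read_state()['t'])"
```

```text
the job is handed in; nothing more can be done
the job is handed in; nothing more can be done
```

I tightened the eye with the screwdriver until it seated and read snug, then laid the screwdriver in the grey tray and let go. The job was handed in at about 34.4 s of the 64 s allowed.

- **Approach:** I first gripped the driver for an entry from the far side of the eye, but the sieve stack was in the way. I laid the driver back where it had been, regripped it turned half round, and slid the shaft in from the robot's side.
- **Tightening:** I turned the eye about 1.2 rad clockwise, and the torque began to rise near the end of that. The last reading was 0.26 N m, or about 0.25 ± 0.02 after the zero check. The target is 0.28, and the snug band is 0.20 to 0.36.
- **Torque reading runs low:** during the free turning the readings were noisy and averaged about 0.09–0.10 N m, against the stated friction of 0.12. The true tightness may be nearer 0.27. The rise after seating also measured gentler than the stated 1.1 N m per rad.
- **Last checks:** the closing pictures show the driver lying flat inside the tray, the gripper open and clear above it, and the eye and bystanders apparently undisturbed. I did not check the eye's final angle separately in a picture.

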